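# Shut the bin drawer and hold the funnel's gate plunger open

### The arm

A 6-joint arm with a two-finger parallel gripper is mounted at the origin on the work surface. World frame = base frame: x ahead of the robot, y to its left, z up, the work surface at z = 0. Lengths are in m, angles in rad, forces in N, time in s.
With the tool pointing down it reaches from about 0.3 to 1 m from the base axis. Payload 5.1 kg.
Tool frame: the origin (TCP) lies at the very end of the fingers, on their centre line; the grasp point (between the pads) lies 19 mm behind it; z points along the fingers, y is the line along which they close (so a half turn about z gives the same grasp; the last joint's range is limited). The gripper opens to 95 mm and grips with 3 to 60 N. Pads are 20 mm wide; open, the fingers measure 119 mm over their backs; the gripper's body (75 mm by 180 mm) begins 59 mm behind the grasp point.
Start: joints at [-1.238, 0.124, 1.65, -0, 1.367, -0.083], TCP at [0.263, -0.595, 0.215] pointing down, gripper open.
Joint ranges: [-2.61, 2.61], [-1.02, 2.33], [0.03, 2.71], [-1.35, 4.49], [0.32, 2.68], [-2.91, 2.91]. Speed limits (rad/s): [2.57, 2.57, 3.14, 3.14, 3.14, 3.14].

### API

Orientations are given as a unit quaternion [w, x, y, z].
In Python, from station import r gives the robot as it stands. The module is installed in compiled form; this text tells all that it offers.
- The arm moves only by the tool carry_out, never from a script. Its argument "series" is a list of rows, each an object of numbers: "claw": the opening, from 0 (shut) to 1 (fully open); "dx", "dy", "dz": the shift along the tool's x, y, z in m; "rx", "ry", "rz": the turn, a rotation vector about the tool's x, y, z in rad. A call has 1 to 12 rows; each row is the pose to reach, as a shift and turn from the pose commanded when the call began, along the tool's axes at that moment; what a row does not reach only later rows make up. A row lasts 1/12 s, in which the tool goes at most 41.7 mm and 7.16 degrees, less where a joint would pass 70% of its speed; a pose out of reach is approached as far as the arm can. A call with a gripper value outside its range is refused whole. The fingers move at their own pace and stop on an object; "force" is the grip in N (left out, the last holds). Time passes only in rows, so rows that repeat a pose let the fingers close. It gives the time, the measured TCP pose, the force, the opening and the grip force at its end, in the units of the state.
- r.get_obs(): the state, without advancing time (a new reading comes with each control period).
- r.snapshot(name): name is "scene" or "top" or "wrist"; returns (picture, depth): 400x640x3 uint8, red, green, blue; 400x640 float32, m along the optical axis (not along the pixel's ray), 0 where there is no reading.
- r.camera_info(name): a dict with "vfov" (degrees; the focal length in pixels is half the picture's height over the tangent of half this angle, whatever the lens; pixels are square), "cx", "cy" (the principal point, pixels), "extrinsics" (4x4, takes a point from camera to world coordinates). Camera axes: x right, y up, looking along -z (the intrinsics and any distortion apply to the point x, -y, -z); pixel columns grow to the right and rows downward; lengths in m; the calibration is good to about 2 mm. A picture is of the moment at which its call begins: read the wrist's pose just before it. camera_info takes no time and is no camera call; for the wrist camera it gives the pose at the moment of the call.
- r.sign_off(): hands the job in; it is judged then, once.
Trained networks look in the newest picture that a camera, given by its name, has taken for a name from the list of things; names that differ only in an ending like _2 or _b are one class to them, and where a whole thing is asked for, a point or a joint stands for the part that bears it (a point fixed in the world has none). Each returns a list of dicts, best first, with "conf" (0 to 1); they miss things now and then, are a little off and sometimes report something else, mostly with a low value. They report only what shows in the picture. A call takes as long as a camera call.
- r.find_in(camera, target): "xy" ([column, row] as shares, 0 to 1, of the picture: columns of its width, rows of its height, amid what is visible of it).
- r.trace(camera, target): "pixels" (400x640 bool, what is visible of it) and "xy" ([column, row] as shares, 0 to 1, of the picture: columns of its width, rows of its height, amid what is visible of it).
- r.mark_of(camera, target): "xy" ([column, row] as shares, 0 to 1, of the picture: columns of its width, rows of its height: a listed point, or the origin of a listed thing).
The state is a dict: "t": time; "joint_pos": joint angles; "joint_velocities": joint speeds; "joint_efforts": joint torques, N m; "tcp_pos": TCP position; "eef_rot": TCP orientation; "force": force on the tool from outside, world axes, zero at the start; "ft_torque": the same for the moment, N m; "width": finger opening in m; "grasp_force": force on a finger pad.
Only numpy, scipy, OpenCV 4.12 (cv2) and the standard library are available. Lean on these libraries where they do the work, as an engineer would, in place of code of your own. Each camera call takes 0.05 s, during which the arm holds its last target. There are 200 camera calls.

### The job

A bronze bushing is waiting in the funnel, kept up by a sprung gate plunger across the throat. Push the bin drawer under the funnel fully home, and only then pull the plunger straight back to its stop so that the bushing drops into the drawer; finish while still gripping the plunger's knob and holding it fully back. Do not disturb the other things on the bench.

Things in the scene. Friction and masses are not known exactly. Their poses are not given: they have to be found in the camera images.
- funnel_stand: fixed stand with the open aluminium funnel (rim 84 mm across, 180 mm up; throat 36 mm inside, 135 down to 82 mm up). Origin on the funnel's axis at bench level, z up. In its frame the plunger sticks out along -x (guide tube 22 mm across, out to 60 mm), the drawer below opens along -y, a post 121 mm high stands at +x 65 to 85 mm. Its yaw varies 0.3 rad either way.
- bin_drawer (a joint): opening of the open-topped steel bin drawer, m: 0 = fully home (hard stop), grows as it slides along the stand's -y; 0.05 to 0.085 at the start. Slides with 1.5 N of friction and stays where left. 80 mm wide, 155 mm long, top edge 62 mm above the bench; upright grey front plate 92 mm wide, 8 to 64 mm above the bench.
- drawer_knob (a point): centre of the flat outer end of the round black knob on the drawer's front plate, 42 mm above the bench; knob 22 mm across, its end 20 mm out from the front plate. With the drawer home it lies at (0, -127 mm) in the stand's frame.
- drawer_floor (a point): centre of the drawer's inner floor, 14 mm above the bench; axes parallel to the stand's. Inside 72 mm along x, 147 mm along y, walls rise 48 mm above the floor.
- gate_plunger (a joint): how far the plunger is pulled back, m: 0 = seated, its 12 mm pin across the throat and in its seat hole on the far side; 0.042 = fully back against its stop, pin clear of the throat. Pulled along the stand's -x; a spring drives it home, about 3 N when seated rising to 7 N fully back.
- plunger_knob (a point): plain steel knob at the plunger's outer end: level cylinder 28 mm across, 32 mm long along the stand's x, with a collar 34 mm across, 4 mm thick on its outer (-x) end. This point: mid-length on its axis, 112 mm above the bench and, seated, 110 mm along the stand's -x from the funnel's axis; axes parallel to the stand's. Clear space under and beside it.
- bushing_center (a point): centre of the bronze bushing in the funnel's throat, 26 mm across, 10 mm bore, 16 mm high, 64 g, resting on the plunger's pin
- thumbwheel: bystander: knurled steel thumbwheel, 38 mm across, 30 mm high; origin under its centre
- lens: bystander: heavy glass signal-lamp lens, 75 mm across, 29 mm high, domed side up; origin under its centre
- spare_bushing: bystander: another bushing like the one in the funnel, standing on the bench; origin under its centre
- terminal_board: bystander: cream relay terminal board 70 x 150 mm, 30 mm high with its studs; origin under its centre
- screwdriver: bystander: screwdriver lying on the bench
- relay: bystander: relay in a clear cover, 50 x 70 mm, 62 mm high; origin under its centre
- grease_jar: bystander: grey jar 60 mm across, 70 mm high; origin under its centre

How it is judged:
On the way, in this order (a step that is already met when the one before it is completed fails the run):
1. the drawer is fully home (value of joint bin_drawer below 0.004 m), for 0.2 s.
2. the plunger is held fully back and the bushing has dropped into the drawer (value of joint gate_plunger above 0.037 m and contact force between the fingers and gate_plunger above 1 N and x of bushing_center in the frame of drawer_floor between -0.04 and 0.04 m and y of bushing_center in the frame of drawer_floor between -0.08 and 0.08 m and z of bushing_center in the frame of drawer_floor between 0 and 0.045 m), for 0.3 s.
At the end, for the whole second after the job is handed in: The drawer is home (within 5 mm), the bushing lies in it, and the fingers hold the plunger's knob (more than 1 N) pulled back more than 37 of its 42 mm (all of step 2 and value of joint bin_drawer below 0.005 m); the arm keeps its last pose, push and grip.
It fails at once if the plunger is drawn back more than 8 mm while the drawer is more than 10 mm open (value of joint gate_plunger above 0.008 m and value of joint bin_drawer above 0.01 m).
It fails at once if a bystander is moved more than 20 mm (distance of any of thumbwheel, lens, spare_bushing, terminal_board, screwdriver, relay, grease_jar from where it was at the start of the episode above 0.02 m).
It also fails if it takes over 48 s, if anything falls off the work surface, if the arm or the gripper's body presses on something with over 40 N, if the wrist force passes 120 N, or if a joint passes its speed limit or range.

## Working session

There is one attempt and no reset: what is moved stays moved. The work goes in short steps, Python scripts to look and compute and a tool call to move; the robot and the scene stay as the last step left them, time stands still between calls to the robot, and variables do not carry over. Pictures are saved under pics/ and viewed, at most 10 in all, crops included, and the job is handed in when it is done.

Besides the shell and the picture viewer there is one more tool, called after "Request:" as name(argument=value, ...) on one line, values as JSON. carry_out: Moves the arm, as the interface text tells. Its arguments: {"type":"object","properties":{"series":{"type":"array","items":{"type":"object","properties":{"claw":{"type":"number"},"dx":{"type":"number"},"dy":{"type":"number"},"dz":{"type":"number"},"rx":{"type":"number"},"ry":{"type":"number"},"rz":{"type":"number"}}}},"force":{"type":"number"}},"required":["series"]}

```bash
mkdir -p pics
cat > h.py <<'E'
import numpy as np, cv2
from station import r
def snap(c):
    p,d=r.snapshot(c); return p,d,r.camera_info(c)
def ray(i,u,v):
    f=200/np.tan(np.radians(i["vfov"])/2); E=np.array(i["extrinsics"])
    d=np.array([(u-i["cx"])/f,-(v-i["cy"])/f,-1.]); return E[:3,3],E[:3,:3]@d
def at_z(i,xy,z):
    o,d=ray(i,xy[0]*640,xy[1]*400); return o+d*(z-o[2])/d[2]
def save(n,p): cv2.imwrite(f"pics/{n}.png",p[:,:,::-1])
E
python3 - <<'E'
from h import *
np.set_printoptions(precision=4,suppress=True)
P=[]
for c in ["scene","top"]:
    p,d,i=snap(c); P.append(p)
    print(c,{k:(np.array(v) if k=="extrinsics" else v) for k,v in i.items()})
    for n,z in [("funnel_stand",0),("drawer_knob",.042),("plunger_knob",.112),("bushing_center",.128),("drawer_floor",.014),("thumbwheel",0),("lens",0),("spare_bushing",0),("terminal_board",0),("screwdriver",.01),("relay",0),("grease_jar",0)]:
        for m in r.mark_of(c,n)[:1]: print(n,round(m["conf"],2),np.array(m["xy"])*[640,400],at_z(i,m["xy"],z))
    save(c,p)
print(r.get_obs())
E
```

```text
scene {'vfov': 54.38849269729736, 'cx': 319.0190433595598, 'cy': 196.83674343831098, 'extrinsics': array([[-0.8461, -0.284 ,  0.451 ,  0.9794],
       [ 0.5327, -0.4253,  0.7316,  0.7676],
       [-0.016 ,  0.8593,  0.5112,  0.6215],
       [ 0.    ,  0.    ,  0.    ,  1.    ]])}
funnel_stand 0.89 [310.272 253.   ] [0.5966 0.0996 0.    ]
drawer_knob 0.83 [263.488 202.88 ] [ 0.6178 -0.1213  0.042 ]
plunger_knob 0.62 [342.784 197.32 ] [0.4807 0.074  0.112 ]
bushing_center 0.49 [286.784 231.4  ] [0.6799 0.1462 0.128 ]
drawer_floor 0.81 [286.208 229.48 ] [ 0.6079 -0.0059  0.014 ]
thumbwheel 0.71 [372.416 250.   ] [0.4588 0.1759 0.    ]
lens 0.66 [327.808 211.   ] [ 0.453  -0.0387  0.    ]
spare_bushing 0.5 [347.2  280.52] [0.5771 0.2311 0.    ]
terminal_board 0.78 [289.92 171.68] [ 0.424  -0.3251  0.    ]
screwdriver 0.66 [230.592 178.92 ] [ 0.6242 -0.3722  0.01  ]
relay 0.34 [265.088 203.52 ] [ 0.5891 -0.1796  0.    ]
grease_jar 0.86 [387.072 357.12 ] [0.6342 0.4357 0.    ]
top {'vfov': 48.018353180063144, 'cx': 326.70772770564037, 'cy': 203.05592495120453, 'extrinsics': array([[-0.002 
[... 612 characters left out ...]
88 ] [ 0.416  -0.3205  0.    ]
screwdriver 0.83 [468.416 177.92 ] [ 0.6228 -0.3801  0.01  ]
relay 0.85 [177.28 223.8 ] [0.4965 0.4235 0.    ]
grease_jar 0.69 [175.872 177.92 ] [0.6243 0.4326 0.    ]
{'t': 1.3, 'joint_pos': array([-1.2376,  0.1238,  1.6503, -0.    ,  1.3675, -0.0826]), 'joint_velocities': array([-0.0023, -0.0005,  0.0008, -0.0011,  0.0005, -0.    ]), 'joint_efforts': array([ -0.0006, -41.7576, -36.0225,   0.0775,   0.0429,  -0.    ]), 'tcp_pos': array([ 0.2625, -0.5946,  0.2146]), 'eef_rot': array([ 0.    ,  0.9785,  0.2064, -0.    ]), 'force': array([ 0.8246, -0.0858,  0.3875]), 'ft_torque': array([ 0.0137,  0.0079, -0.0232]), 'grasp_force': 0.0, 'width': 0.0947114399686599}
```

View pics/top.png

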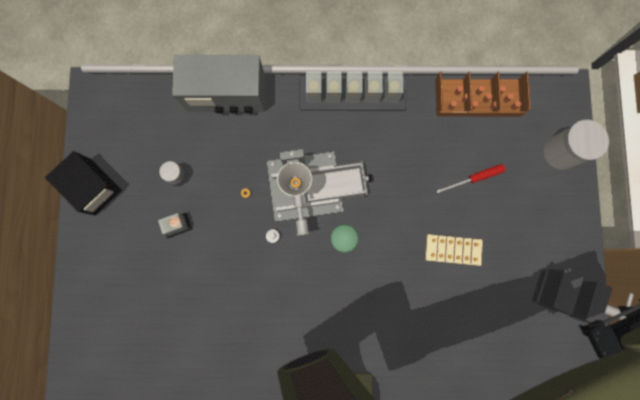

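View pics/scene.png

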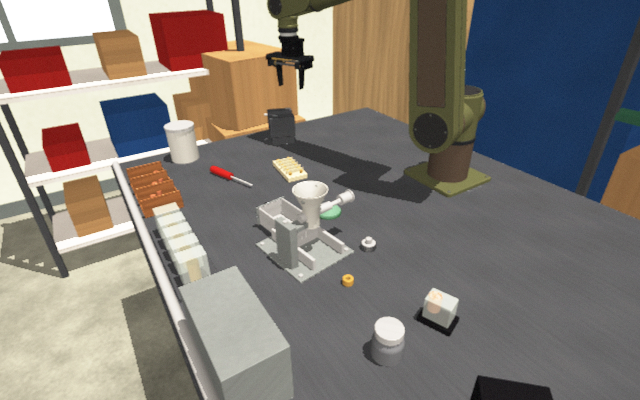

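The top view shows the funnel at about (296,180), the plunger knob at (302,228) and the drawer knob at (370,178). In the scene view the drawer is open away from the camera and the path in is clear. I'll move to a hover just outside the drawer knob.

Request:
carry_out(series=[{"dx": 0.509,"dy": -0.24,"rz": -1.3,"claw": 0},{"dx": 0.509,"dy": -0.24,"rz": -1.3,"claw": 0},{"dx": 0.509,"dy": -0.24,"rz": -1.3,"claw": 0},{"dx": 0.509,"dy": -0.24,"rz": -1.3,"claw": 0},{"dx": 0.509,"dy": -0.24,"rz": -1.3,"claw": 0},{"dx": 0.509,"dy": -0.24,"rz": -1.3,"claw": 0},{"dx": 0.509,"dy": -0.24,"rz": -1.3,"claw": 0},{"dx": 0.509,"dy": -0.24,"rz": -1.3,"claw": 0},{"dx": 0.509,"dy": -0.24,"rz": -1.3,"claw": 0},{"dx": 0.509,"dy": -0.24,"rz": -1.3,"claw": 0},{"dx": 0.509,"dy": -0.24,"rz": -1.3,"claw": 0},{"dx": 0.509,"dy": -0.24,"rz": -1.3,"claw": 0}])

```text
$.series[0]: bad value
```

Request:
carry_out(series=[{"dx": 0.04,"dy": -0.02,"dz": 0.0,"rx": 0.0,"ry": 0.0,"rz": -0.11,"claw": 0.0}])

```text
t: 1.38
tcp_pos: [0.286, -0.5659, 0.2145]
eef_rot: [0.001, 0.966, 0.258, -0.001]
force: [0.6, -0.7, 0.5]
width: 0.092
grasp_force: 0.0
```

Request:
carry_out(series=[{"dx": 0.491,"dy": -0.167,"dz": 0.0,"rx": 0.0,"ry": 0.0,"rz": -1.19,"claw": 0.0},{"dx": 0.491,"dy": -0.167,"dz": 0.0,"rx": 0.0,"ry": 0.0,"rz": -1.19,"claw": 0.0},{"dx": 0.491,"dy": -0.167,"dz": 0.0,"rx": 0.0,"ry": 0.0,"rz": -1.19,"claw": 0.0},{"dx": 0.491,"dy": -0.167,"dz": 0.0,"rx": 0.0,"ry": 0.0,"rz": -1.19,"claw": 0.0},{"dx": 0.491,"dy": -0.167,"dz": 0.0,"rx": 0.0,"ry": 0.0,"rz": -1.19,"claw": 0.0},{"dx": 0.491,"dy": -0.167,"dz": 0.0,"rx": 0.0,"ry": 0.0,"rz": -1.19,"claw": 0.0},{"dx": 0.491,"dy": -0.167,"dz": 0.0,"rx": 0.0,"ry": 0.0,"rz": -1.19,"claw": 0.0},{"dx": 0.491,"dy": -0.167,"dz": 0.0,"rx": 0.0,"ry": 0.0,"rz": -1.19,"claw": 0.0},{"dx": 0.491,"dy": -0.167,"dz": 0.0,"rx": 0.0,"ry": 0.0,"rz": -1.19,"claw": 0.0},{"dx": 0.491,"dy": -0.167,"dz": 0.0,"rx": 0.0,"ry": 0.0,"rz": -1.19,"claw": 0.0},{"dx": 0.491,"dy": -0.167,"dz": 0.0,"rx": 0.0,"ry": 0.0,"rz": -1.19,"claw": 0.0},{"dx": 0.491,"dy": -0.167,"dz": 0.0,"rx": 0.0,"ry": 0.0,"rz": -1.19,"claw": 0.0}])

```text
t: 2.38
tcp_pos: [0.6188, -0.1839, 0.2149]
eef_rot: [0.0, 0.654, 0.757, 0.0]
force: [0.1, -0.6, 0.4]
width: 0.0137
grasp_force: 0.0
```

```bash
cat >> h.py <<'E'
from scipy.spatial.transform import Rotation as R
def rel(p,yaw):
    "shift in the tool's axes and turn to point down at p with tool x at the yaw given"
    o=r.get_obs(); q=np.array(o["eef_rot"]); A=R.from_quat(q[[1,2,3,0]])
    T=R.from_euler("z",yaw)*R.from_euler("x",np.pi)
    return (A.inv().apply(np.array(p)-o["tcp_pos"])).round(4),(A.inv()*T).as_rotvec().round(3)
E
python3 - <<'E'
from h import *
np.set_printoptions(precision=4,suppress=True)
print(r.get_obs()["tcp_pos"])
p,d,i=snap("wrist"); print(np.array(i["extrinsics"]))
for n,z in [("funnel_stand",0),("drawer_knob",.042),("plunger_knob",.112),("bushing_center",.128),("drawer_floor",.014)]:
    for m in r.mark_of("wrist",n)[:1]: print(n,round(m["conf"],2),np.array(m["xy"])*[640,400],at_z(i,m["xy"],z))
save("w1",p)
E
```

```text
[ 0.6188 -0.1839  0.2149]
[[ 0.9888 -0.1418 -0.0467  0.6111]
 [ 0.1492  0.95    0.2745 -0.1011]
 [ 0.0055 -0.2784  0.9605  0.3843]
 [ 0.      0.      0.      1.    ]]
drawer_knob 0.79 [334.208 115.52 ] [ 0.6267 -0.1033  0.042 ]
plunger_knob 0.61 [305.408 295.6  ] [ 0.6228 -0.2959  0.112 ]
drawer_floor 0.76 [330.496  20.8  ] [ 0.6071 -0.0012  0.014 ]
```

View pics/w1.png

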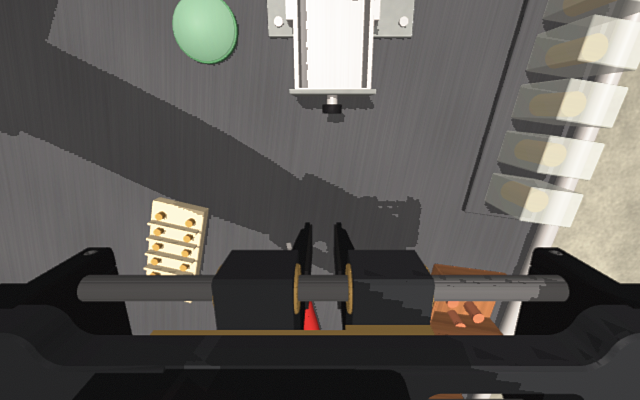

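The wrist view shows the drawer's front plate with its top edge from (290,91) to (375,92), and the black knob's end at about (333,113). I'll get the yaw from the plate and from the drawer's side edges.

Run:
```python
from h import *
np.set_printoptions(precision=4,suppress=True)
i=r.camera_info("wrist")
P=lambda u,v,z: at_z(i,(u/640,v/400),z)
a,b=P(290,93,.064),P(375,93,.064); print(a,b,np.linalg.norm(b-a),np.arctan2(*(b-a)[1::-1]))
for u0,u1 in [(296,295),(370,374)]:
    pass
c,e=P(333,113,.042),P(330.5,20.8,.014); f=e-c; print(c,e,np.arctan2(f[1],f[0])-np.pi/2)
m=(a+b)/2; print("plate mid",m)
for yaw in (.13,.15,.17):
    k=np.array([.6235,-.107,.03]); s=np.array([-np.sin(yaw),np.cos(yaw),0]); print(yaw,rel(k-.045*s,yaw+np.pi/2))
```

```text
[ 0.5705 -0.0962  0.064 ] [ 0.6589 -0.0834  0.064 ] 0.08936175748624484 0.14421041952431635
[ 0.6191 -0.1098  0.042 ] [ 0.6018 -0.0104  0.014 ] 0.17281424701756065
plate mid [ 0.6147 -0.0898  0.064 ]
0.13 (array([0.0326, 0.0171, 0.1845]), array([-0.   ,  0.   ,  0.014]))
0.15 (array([0.0326, 0.018 , 0.1845]), array([-0.   ,  0.   , -0.006]))
0.17 (array([0.0326, 0.0189, 0.1845]), array([-0.001,  0.   , -0.026]))
```

```bash
cat > look.py <<'E'
from h import *
import sys
np.set_printoptions(precision=4,suppress=True)
i=r.camera_info("wrist"); p,d=r.snapshot("wrist"); j=r.camera_info("wrist")
print("drift",np.abs(np.array(i["extrinsics"])-np.array(j["extrinsics"])).max(),r.get_obs()["tcp_pos"],r.get_obs()["eef_rot"])
Z=dict(drawer_knob=.042,plunger_knob=.112,drawer_floor=.014,funnel_stand=0,bushing_center=.128)
for n in Z:
    for m in r.mark_of("wrist",n)[:1]: print(n,round(m["conf"],2),np.array(m["xy"])*[640,400],at_z(i,m["xy"],Z[n]))
save(sys.argv[1],p); np.save("d.npy",d)
f=200/np.tan(np.radians(i["vfov"])/2); E=np.array(i["extrinsics"]); v,u=np.mgrid[:400,:640]
X=np.stack([(u-i["cx"])/f*d,-(v-i["cy"])/f*d,-d],-1)@E[:3,:3].T+E[:3,3]; np.save("X.npy",X)
E
python3 look.py w2
python3 - <<'E'
import numpy as np
X=np.load("X.npy")
# front plate: top 64 mm
s=(abs(X[...,2]-.064)<.004)&(np.arange(400)[:,None]<130)
v,u=np.nonzero(s); q=X[s]; print(len(q))
lo=q[q[:,1]<np.percentile(q[:,1],50)]
for V in range(60,110,4): 
    w=np.nonzero(s[V])[0]; 
    if len(w): print(V,w.min(),w.max(),X[V,w.min()].round(4),X[V,w.max()].round(4))
E
```

```text
drift 0.000810074813587941 [ 0.6171 -0.1867  0.2146] [-0.0001  0.6546  0.756  -0.0002]
drawer_knob 0.86 [334.72 113.4 ] [ 0.6211 -0.1099  0.042 ]
drawer_floor 0.56 [331.2  20.8] [ 0.6026 -0.0103  0.014 ]
2018
60 296 564 [ 0.5728 -0.0635  0.0621] [ 0.8414 -0.0252  0.067 ]
64 296 587 [ 0.5732 -0.0672  0.0622] [ 0.8655 -0.0255  0.0675]
68 296 608 [ 0.5735 -0.0708  0.0602] [ 0.8897 -0.0256  0.0657]
72 296 372 [ 0.5739 -0.0746  0.06  ] [ 0.6523 -0.0633  0.0608]
76 296 372 [ 0.5745 -0.0785  0.061 ] [ 0.653  -0.0672  0.0615]
80 297 557 [ 0.5759 -0.0822  0.0605] [ 0.8411 -0.0444  0.0674]
84 297 557 [ 0.5764 -0.0862  0.0611] [ 0.8423 -0.0481  0.0678]
88 291 555 [ 0.5707 -0.091   0.0614] [ 0.8415 -0.0521  0.0679]
92 547 552 [ 0.8404 -0.0558  0.0601] [ 0.8409 -0.0561  0.0665]
96 546 552 [ 0.8399 -0.06    0.0613] [ 0.8414 -0.0601  0.0679]
100 545 549 [ 0.8405 -0.064   0.0611] [ 0.8419 -0.0639  0.065 ]
104 544 549 [ 0.8409 -0.068   0.061 ] [ 0.8415 -0.0681  0.0674]
108 542 546 [ 0.8398 -0.0724  0.0617] [ 0.8411 -0.0722  0.0657]
```

Request:
carry_out(series=[{"dx": 0.035,"dy": 0.015,"dz": 0.04,"rx": 0.0,"ry": 0.0,"rz": 0.0,"claw": 0.0},{"dx": 0.035,"dy": 0.015,"dz": 0.08,"rx": 0.0,"ry": 0.0,"rz": 0.0,"claw": 0.0},{"dx": 0.035,"dy": 0.015,"dz": 0.12,"rx": 0.0,"ry": 0.0,"rz": 0.0,"claw": 0.0},{"dx": 0.035,"dy": 0.015,"dz": 0.16,"rx": 0.0,"ry": 0.0,"rz": 0.0,"claw": 0.0},{"dx": 0.035,"dy": 0.015,"dz": 0.185,"rx": 0.0,"ry": 0.0,"rz": 0.0,"claw": 0.0},{"dx": 0.035,"dy": 0.015,"dz": 0.185,"rx": 0.0,"ry": 0.0,"rz": 0.0,"claw": 0.0},{"dx": 0.045,"dy": 0.015,"dz": 0.185,"rx": 0.0,"ry": 0.0,"rz": 0.0,"claw": 0.0},{"dx": 0.055,"dy": 0.015,"dz": 0.185,"rx": 0.0,"ry": 0.0,"rz": 0.0,"claw": 0.0},{"dx": 0.065,"dy": 0.015,"dz": 0.185,"rx": 0.0,"ry": 0.0,"rz": 0.0,"claw": 0.0},{"dx": 0.075,"dy": 0.015,"dz": 0.185,"rx": 0.0,"ry": 0.0,"rz": 0.0,"claw": 0.0},{"dx": 0.085,"dy": 0.015,"dz": 0.185,"rx": 0.0,"ry": 0.0,"rz": 0.0,"claw": 0.0}])

```text
t: 3.9
tcp_pos: [0.6224, -0.0991, 0.033]
eef_rot: [0.003, 0.654, 0.757, 0.001]
force: [-0.3, -2.5, 1.3]
width: 0.0
grasp_force: 1.1
```

```bash
python3 look.py w3; python3 -c "
from station import r;print(r.get_obs()['force'])"
```

```text
drift 0.00233028367526672 [ 0.6214 -0.097   0.0321] [0.0013 0.6535 0.7569 0.0013]
drawer_knob 0.61 [313.728 231.8  ] [ 0.6167 -0.0918  0.042 ]
drawer_floor 0.55 [313.792  55.12 ] [0.6023 0.0092 0.014 ]
[ 0.11884339 -0.39988427 -0.92926742]
```

View pics/w3.png

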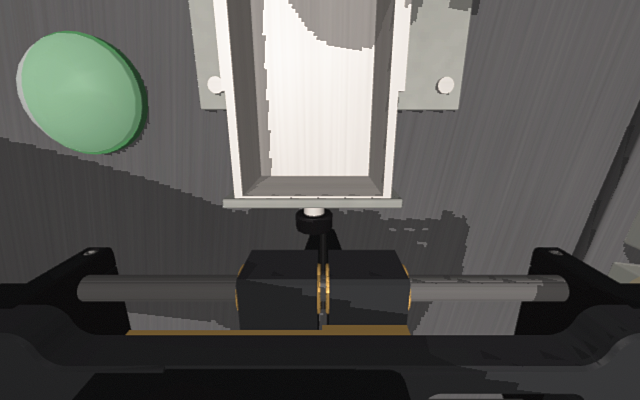

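The fingers are touching the drawer knob, about 3 mm off centre, and the drawer is moving. I'll keep pushing.

Request:
carry_out(series=[{"dx": 0.01,"dy": -0.001,"dz": 0.0,"rx": 0.0,"ry": 0.0,"rz": 0.0,"claw": 0.0},{"dx": 0.02,"dy": -0.002,"dz": 0.0,"rx": 0.0,"ry": 0.0,"rz": 0.0,"claw": 0.0},{"dx": 0.03,"dy": -0.002,"dz": 0.0,"rx": 0.0,"ry": 0.0,"rz": 0.0,"claw": 0.0},{"dx": 0.038,"dy": -0.002,"dz": 0.0,"rx": 0.0,"ry": 0.0,"rz": 0.0,"claw": 0.0},{"dx": 0.043,"dy": -0.002,"dz": 0.0,"rx": 0.0,"ry": 0.0,"rz": 0.0,"claw": 0.0},{"dx": 0.047,"dy": -0.002,"dz": 0.0,"rx": 0.0,"ry": 0.0,"rz": 0.0,"claw": 0.0},{"dx": 0.05,"dy": -0.002,"dz": 0.0,"rx": 0.0,"ry": 0.0,"rz": 0.0,"claw": 0.0},{"dx": 0.05,"dy": -0.002,"dz": 0.0,"rx": 0.0,"ry": 0.0,"rz": 0.0,"claw": 0.0},{"dx": 0.05,"dy": -0.002,"dz": 0.0,"rx": 0.0,"ry": 0.0,"rz": 0.0,"claw": 0.0}])

```text
t: 4.95
tcp_pos: [0.6104, -0.0498, 0.0293]
eef_rot: [-0.001, 0.654, 0.757, -0.0]
force: [0.2, 0.1, -0.9]
width: 0.0003
grasp_force: 0.0
```

Request:
carry_out(series=[{"dx": 0.003,"dy": 0.0,"dz": 0.0,"rx": 0.0,"ry": 0.0,"rz": 0.0,"claw": 0.0},{"dx": 0.006,"dy": 0.0,"dz": 0.0,"rx": 0.0,"ry": 0.0,"rz": 0.0,"claw": 0.0},{"dx": 0.009,"dy": 0.0,"dz": 0.0,"rx": 0.0,"ry": 0.0,"rz": 0.0,"claw": 0.0},{"dx": 0.012,"dy": 0.0,"dz": 0.0,"rx": 0.0,"ry": 0.0,"rz": 0.0,"claw": 0.0},{"dx": 0.012,"dy": 0.0,"dz": 0.0,"rx": 0.0,"ry": 0.0,"rz": 0.0,"claw": 0.0}])

```text
t: 5.37
tcp_pos: [0.6097, -0.0438, 0.0294]
eef_rot: [0.004, 0.653, 0.757, -0.004]
force: [1.1, -20.0, -3.6]
width: 0.0004
grasp_force: 9.8
```

The drawer has hit its stop at 20 N. That places the funnel axis near (0.589, 0.092), which agrees with the earlier estimates. I'll back off, rise and turn for the plunger knob.

Request:
carry_out(series=[{"dx": 0.012,"dy": 0.0,"dz": 0.0,"rx": 0.0,"ry": 0.0,"rz": 0.0,"claw": 0.0},{"dx": -0.02,"dy": 0.0,"dz": 0.0,"rx": 0.0,"ry": 0.0,"rz": 0.0,"claw": 0.0},{"dx": -0.04,"dy": 0.0,"dz": 0.0,"rx": 0.0,"ry": 0.0,"rz": 0.0,"claw": 0.0},{"dx": -0.05,"dy": 0.0,"dz": -0.04,"rx": 0.0,"ry": 0.0,"rz": 0.0,"claw": 0.0},{"dx": -0.05,"dy": 0.0,"dz": -0.08,"rx": 0.0,"ry": 0.0,"rz": 0.0,"claw": 0.0},{"dx": -0.05,"dy": 0.0,"dz": -0.12,"rx": 0.0,"ry": 0.0,"rz": 0.0,"claw": 0.0},{"dx": -0.05,"dy": 0.0,"dz": -0.16,"rx": 0.0,"ry": 0.0,"rz": -0.12,"claw": 0.5},{"dx": -0.05,"dy": 0.0,"dz": -0.2,"rx": 0.0,"ry": 0.0,"rz": -0.24,"claw": 0.6},{"dx": -0.05,"dy": -0.03,"dz": -0.21,"rx": 0.0,"ry": 0.0,"rz": -0.36,"claw": 0.8},{"dx": -0.03,"dy": -0.06,"dz": -0.21,"rx": 0.0,"ry": 0.0,"rz": -0.48,"claw": 0.8},{"dx": 0.0,"dy": -0.08,"dz": -0.21,"rx": 0.0,"ry": 0.0,"rz": -0.6,"claw": 0.8},{"dx": 0.03,"dy": -0.1,"dz": -0.21,"rx": 0.0,"ry": 0.0,"rz": -0.72,"claw": 0.8}])

```text
t: 6.37
tcp_pos: [0.5047, -0.0227, 0.2399]
eef_rot: [0.0, 0.344, 0.939, 0.0]
force: [-0.8, 1.0, 0.6]
width: 0.035
grasp_force: 0.0
```

```bash
python3 -c "
from h import *
print(r.get_obs()['tcp_pos'],rel([.48,.076,.22],.147+np.pi))"
```

```text
[ 0.50471532 -0.0226513   0.23993796] (array([0.0826, 0.0593, 0.02  ]), array([ 0.001,  0.   , -0.849]))
```

Request:
carry_out(series=[{"dx": 0.03,"dy": 0.02,"dz": 0.0,"rx": 0.0,"ry": 0.0,"rz": -0.12,"claw": 0.8},{"dx": 0.06,"dy": 0.04,"dz": 0.01,"rx": 0.0,"ry": 0.0,"rz": -0.24,"claw": 0.8},{"dx": 0.083,"dy": 0.06,"dz": 0.02,"rx": 0.0,"ry": 0.0,"rz": -0.36,"claw": 0.8},{"dx": 0.083,"dy": 0.06,"dz": 0.02,"rx": 0.0,"ry": 0.0,"rz": -0.48,"claw": 0.8},{"dx": 0.083,"dy": 0.06,"dz": 0.02,"rx": 0.0,"ry": 0.0,"rz": -0.6,"claw": 0.8},{"dx": 0.083,"dy": 0.06,"dz": 0.02,"rx": 0.0,"ry": 0.0,"rz": -0.72,"claw": 0.8},{"dx": 0.083,"dy": 0.06,"dz": 0.02,"rx": 0.0,"ry": 0.0,"rz": -0.84,"claw": 0.8},{"dx": 0.083,"dy": 0.06,"dz": 0.02,"rx": 0.0,"ry": 0.0,"rz": -0.85,"claw": 0.8},{"dx": 0.083,"dy": 0.06,"dz": 0.02,"rx": 0.0,"ry": 0.0,"rz": -0.85,"claw": 0.8}])

```text
t: 7.12
tcp_pos: [0.4816, 0.0766, 0.2195]
eef_rot: [-0.0, -0.071, 0.997, 0.0]
force: [0.4, 0.7, -0.3]
width: 0.0759
grasp_force: 0.0
```

```bash
python3 look.py w4
```

```text
drift 0.00030351477168327756 [0.4816 0.0766 0.2196] [-0.0001 -0.0707  0.9975  0.0002]
drawer_knob 0.33 [420.224 252.2  ] [0.5661 0.2195 0.042 ]
plunger_knob 0.87 [324.608 189.6  ] [0.479 0.077 0.112]
drawer_floor 0.62 [302.08 246.4 ] [0.594  0.0617 0.014 ]
funnel_stand 0.74 [322.816 240.6  ] [0.5874 0.0909 0.    ]
bushing_center 0.63 [326.912 296.6  ] [0.5905 0.0955 0.128 ]
```

View pics/w4.png

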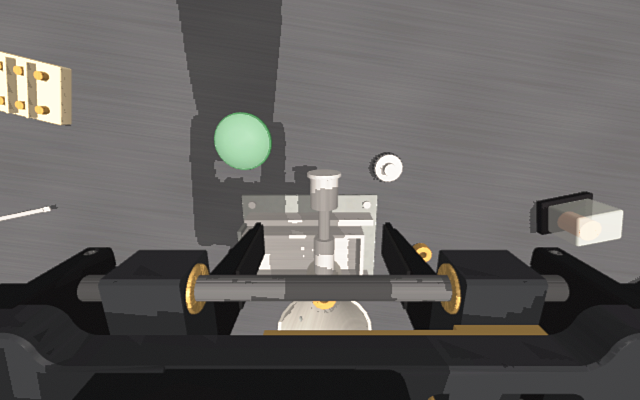

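The plunger knob shows at (324,190), centred between the fingers, and measures (0.479, 0.077), as predicted. I'll descend and grip.

Request:
carry_out(force=30, series=[{"dx": 0.002,"dy": 0.0,"dz": 0.035,"rx": 0.0,"ry": 0.0,"rz": 0.0,"claw": 0.8},{"dx": 0.002,"dy": 0.0,"dz": 0.07,"rx": 0.0,"ry": 0.0,"rz": 0.0,"claw": 0.8},{"dx": 0.002,"dy": 0.0,"dz": 0.1,"rx": 0.0,"ry": 0.0,"rz": 0.0,"claw": 0.8},{"dx": 0.002,"dy": 0.0,"dz": 0.127,"rx": 0.0,"ry": 0.0,"rz": 0.0,"claw": 0.8},{"dx": 0.002,"dy": 0.0,"dz": 0.127,"rx": 0.0,"ry": 0.0,"rz": 0.0,"claw": 0.8},{"dx": 0.002,"dy": 0.0,"dz": 0.127,"rx": 0.0,"ry": 0.0,"rz": 0.0,"claw": 0.2},{"dx": 0.002,"dy": 0.0,"dz": 0.127,"rx": 0.0,"ry": 0.0,"rz": 0.0,"claw": 0.2},{"dx": 0.002,"dy": 0.0,"dz": 0.127,"rx": 0.0,"ry": 0.0,"rz": 0.0,"claw": 0.1},{"dx": 0.002,"dy": 0.0,"dz": 0.127,"rx": 0.0,"ry": 0.0,"rz": 0.0,"claw": 0.1},{"dx": 0.002,"dy": 0.0,"dz": 0.127,"rx": 0.0,"ry": 0.0,"rz": 0.0,"claw": 0.1},{"dx": 0.002,"dy": 0.0,"dz": 0.127,"rx": 0.0,"ry": 0.0,"rz": 0.0,"claw": 0.1}])

```text
t: 8.33
tcp_pos: [0.4806, 0.0762, 0.0939]
eef_rot: [0.001, -0.072, 0.997, -0.0]
force: [0.3, -0.7, -0.8]
width: 0.042
grasp_force: 0.0
```

```bash
python3 look.py w5; python3 -c "
from station import r;o=r.get_obs();print(o['force'],o['width'],o['grasp_force'])"
```

```text
drift 0.0005837366973904246 [0.4803 0.0761 0.0935] [ 0.0007 -0.072   0.9974 -0.    ]
plunger_knob 0.97 [327.488 249.92 ] [0.4795 0.0775 0.112 ]
drawer_floor 0.72 [296.768 305.52 ] [0.5964 0.0649 0.014 ]
funnel_stand 0.83 [322.624 294.12 ] [0.5891 0.0906 0.    ]
[-1.156259    4.88284716  1.97822325] 0.02728947592938513 29.99952346086502
```

View pics/w5.png

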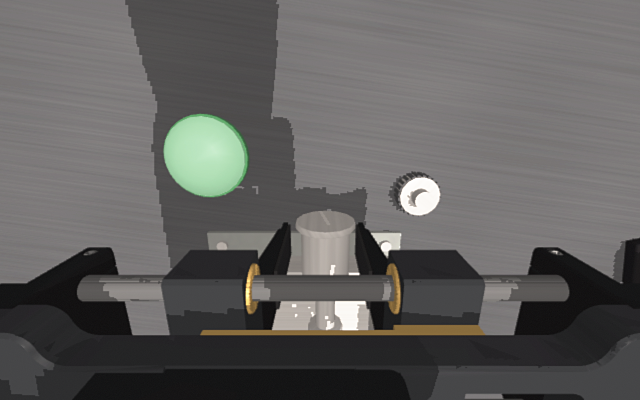

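The view shows the knob between the pads (width 27 mm, 30 N), with the collar outside them. I'll pull it back along the stand's -x.

Request:
carry_out(force=40, series=[{"dx": 0.0,"dy": 0.001,"dz": 0.0,"rx": 0.0,"ry": 0.0,"rz": 0.0,"claw": 0.1},{"dx": 0.004,"dy": 0.001,"dz": 0.0,"rx": 0.0,"ry": 0.0,"rz": 0.0,"claw": 0.1},{"dx": 0.009,"dy": 0.001,"dz": 0.0,"rx": 0.0,"ry": 0.0,"rz": 0.0,"claw": 0.1},{"dx": 0.014,"dy": 0.001,"dz": 0.0,"rx": 0.0,"ry": 0.0,"rz": 0.0,"claw": 0.1},{"dx": 0.019,"dy": 0.001,"dz": 0.0,"rx": 0.0,"ry": 0.0,"rz": 0.0,"claw": 0.1},{"dx": 0.024,"dy": 0.001,"dz": 0.0,"rx": 0.0,"ry": 0.0,"rz": 0.0,"claw": 0.1},{"dx": 0.029,"dy": 0.001,"dz": 0.0,"rx": 0.0,"ry": 0.0,"rz": 0.0,"claw": 0.1},{"dx": 0.034,"dy": 0.001,"dz": 0.0,"rx": 0.0,"ry": 0.0,"rz": 0.0,"claw": 0.1},{"dx": 0.039,"dy": 0.001,"dz": 0.0,"rx": 0.0,"ry": 0.0,"rz": 0.0,"claw": 0.1},{"dx": 0.042,"dy": 0.001,"dz": 0.0,"rx": 0.0,"ry": 0.0,"rz": 0.0,"claw": 0.1},{"dx": 0.043,"dy": 0.001,"dz": 0.0,"rx": 0.0,"ry": 0.0,"rz": 0.0,"claw": 0.1},{"dx": 0.043,"dy": 0.001,"dz": 0.0,"rx": 0.0,"ry": 0.0,"rz": 0.0,"claw": 0.1}])

```text
t: 9.63
tcp_pos: [0.4383, 0.0714, 0.0931]
eef_rot: [0.003, -0.072, 0.997, 0.001]
force: [7.3, 4.7, -3.7]
width: 0.0271
grasp_force: 40.0
```

```bash
python3 look.py w6
python3 - <<'E'
from h import *
o=r.get_obs();print(o['force'],o['width'],o['grasp_force'])
for c in ("scene","top"):
    p,d,i=snap(c); save(c+"2",p)
    for n,z in [("plunger_knob",.112),("bushing_center",.022),("drawer_knob",.042)]:
        for m in r.mark_of(c,n)[:1]: print(c,n,round(m["conf"],2),np.array(m["xy"])*[640,400],at_z(i,m["xy"],z))
    if c=="scene": q=p
a=cv2.resize(q[150:290,220:420],None,fx=4,fy=4,interpolation=cv2.INTER_CUBIC)
save("crop",a)
E
```

```text
drift 0.00028015512891244043 [0.4382 0.0714 0.0931] [ 0.0023 -0.0718  0.9974  0.0006]
plunger_knob 0.85 [323.712 250.08 ] [0.4371 0.0705 0.112 ]
funnel_stand 0.68 [320.896 326.2  ] [0.5879 0.0899 0.    ]
[ 5.39495612  4.11708152 -3.25263985] 0.027609067639585455 39.998663663864136
scene plunger_knob 0.76 [353.088 191.12 ] [0.44003843 0.06307555 0.112     ]
scene bushing_center 0.58 [315.776 240.72 ] [0.57316022 0.08894735 0.022     ]
scene drawer_knob 0.75 [283.328 214.4  ] [ 0.59839409 -0.0368119   0.042     ]
top bushing_center 0.19 [177.472 176.8  ] [0.6231988  0.42124472 0.022     ]
top drawer_knob 0.57 [343.808 179.4  ] [ 0.61247756 -0.03187159  0.042     ]
```

View pics/crop.png

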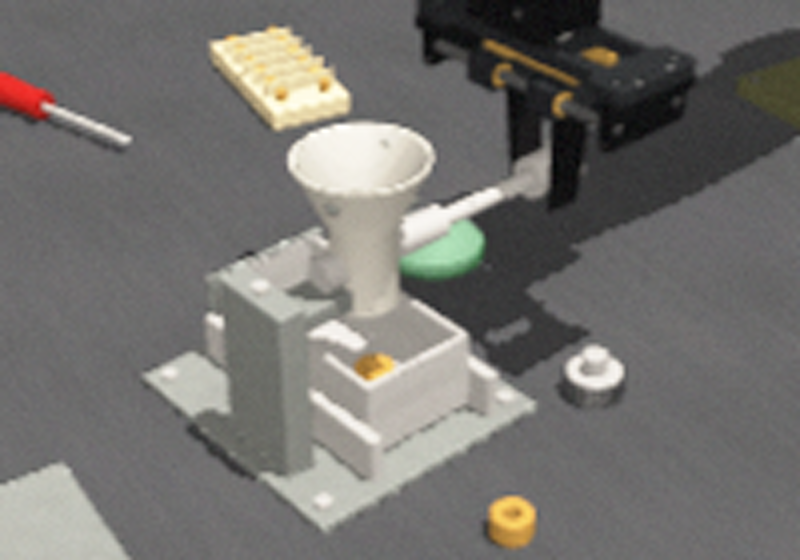

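View pics/w6.png

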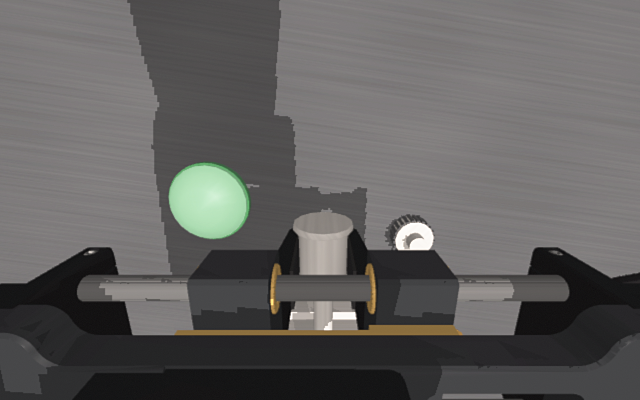

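The crop shows the bushing in the drawer at about (375,368), with the plunger drawn back. I'll pull slightly further to be sure it's against the stop, and hold.

Request:
carry_out(series=[{"dx": 0.001,"dy": 0.0,"dz": 0.0,"rx": 0.0,"ry": 0.0,"rz": 0.0,"claw": 0.1},{"dx": 0.002,"dy": 0.0,"dz": 0.0,"rx": 0.0,"ry": 0.0,"rz": 0.0,"claw": 0.1},{"dx": 0.002,"dy": 0.0,"dz": 0.0,"rx": 0.0,"ry": 0.0,"rz": 0.0,"claw": 0.1},{"dx": 0.002,"dy": 0.0,"dz": 0.0,"rx": 0.0,"ry": 0.0,"rz": 0.0,"claw": 0.1},{"dx": 0.002,"dy": 0.0,"dz": 0.0,"rx": 0.0,"ry": 0.0,"rz": 0.0,"claw": 0.1},{"dx": 0.002,"dy": 0.0,"dz": 0.0,"rx": 0.0,"ry": 0.0,"rz": 0.0,"claw": 0.1}])

```text
t: 10.83
tcp_pos: [0.4383, 0.0714, 0.0931]
eef_rot: [0.005, -0.072, 0.997, 0.001]
force: [15.5, 6.5, -8.8]
width: 0.027
grasp_force: 40.0
```

The TCP did not advance and the force rose to 15.5 N, so the plunger is firmly against its stop. Handing in.

```bash
python3 -c "
from station import r;print(r.sign_off())"
```

```text
the job is handed in; nothing more can be done
None
```

I pushed the drawer fully home, then pulled the plunger back against its stop; the bushing is in the drawer and the gripper still holds the knob. I handed the job in at about 11 s, no verdict came back, and I saw no bystander moved, though I didn't re-measure them.

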